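# Press the collar lid onto a sharps tub

## Task

Fit the loose collar lid to the open sharps tub: set it level in the tub's mouth and let go of it, then press it down with the fingertips on its top edge, little by little, going from one side to the opposite side and round, until its flange lies flat on the tub's rim all the way round. It must go in square, with no side ever more than about 1 cm lower than the side opposite, and it must not be forced: ease off as soon as you feel it come home. Leave the other things on the bench alone.

Things in the scene. Friction and masses are not known exactly. Their poses are not given: they have to be found in the camera images.
- tub_mouth (a point): Centre of the open mouth of a yellow round sharps tub, level with its flat rim top, 150 to 170 mm above the bench (the holder's height varies); z up. Mouth 147 mm across inside, rim 159 mm outside. The tub is held fast in a steel bench holder (foot 192 mm across); a lug reaches 107 mm from the axis, 18-45 mm below the rim.
- tub_ribs (a point): On the tub's axis, 9 mm below the rim top: centre of twelve springy ribs that stand 3 mm into the mouth and grip the lid's skirt. A lid set in level rests on them, flange about 13 mm above the rim. Then 10 to 20 N on one side of its top edge drives that side down (the far side may rise a little); it stays where pushed.
- lid_mid (a point): Loose red collar lid, a ring of about 0.15 kg and 55 mm height, right way up on the bench: point on its axis level with the flange's underside, 26 mm above its lower end; z up, heading free. Below: skirt 145 mm across, tapering to 143 mm and, in its last 9 mm, to 138 mm. Flange 160 mm across, 5 mm thick. Home: flange on the rim, this point level with tub_mouth; the force then climbs steeply.
- lid_top (a point): On the lid's axis, level with the flat top edge of its upright collar wall (29 mm above lid_mid, 24 mm above the flange's top). The wall is 124 mm across inside and 143 mm outside, so 9.5 mm thick; the opening goes straight through. Pinch the wall from above, one finger inside, one outside; press on its top edge with shut fingers. Over 38 N on it from the fingers, once it is pushed in to within 10 mm of home, is forcing it.
- tip_rack: A blue rack of white pipette tips, 85 x 122 mm, 49 mm high, loose on the bench between the tub and the lid; to be left alone. The point is the centre of its underside.
- reagent: A white round reagent bottle with a screw cap, 48 mm across, 84 mm high, loose on the bench beyond the work; to be left alone. The point is the centre of its underside.
- jar: A small round amber jar with a white cap, 46 mm across, 54 mm high, loose on the bench beyond the work; to be left alone. The point is the centre of its underside.

How it is judged (in metres and radians):
On the way:
1. the lid stands started in the tub's mouth, let go and still proud (horizontal distance between lid_mid and tub_mouth below 0.004 m and z of lid_mid in the frame of tub_mouth between 0.005 and 0.02 m and angle between lid_mid's own z axis and vertical below 0.07 rad and contact force between lid and the fingers below 0.1 N and contact force between lid and the arm below 0.1 N), for 0.2 s.
At the end, for the whole second after the job is handed in: The lid is home and square in the tub's mouth: its flange underside within 1.5 mm of the rim's height at the centre, tilted less than 0.015 rad (2.4 mm across the flange), centred within 4 mm, let go and at rest; the other things on the bench moved less than 20 mm (horizontal distance between lid_mid and tub_mouth below 0.004 m and z of lid_mid in the frame of tub_mouth below 0.0015 m and angle between lid_mid's own z axis and vertical below 0.015 rad and linear speed of lid below 0.01 m/s); the robot touches nothing.
It fails at once if the lid is cocked: in the mouth it tilts by more than 0.08 rad (about 13 mm across the flange) (horizontal distance between lid_mid and tub_mouth below 0.015 m and z of lid_mid in the frame of tub_mouth below 0.016 m and angle between lid_mid's own z axis and vertical above 0.08 rad).
It fails at once if the lid is forced: with the lid within 10 mm of home, the fingers bear on it with more than 38 N (horizontal distance between lid_mid and tub_mouth below 0.015 m and z of lid_mid in the frame of tub_mouth below 0.01 m and contact force between lid and the fingers above 38 N).
It fails at once if the lid is pushed with the arm or the gripper's body instead of the fingers (contact force between lid and the arm above 5 N).
It fails at once if one of the other things on the bench is moved by more than 20 mm (distance of any of tip_rack, reagent, jar from where it was at the start of the episode above 0.02 m).
It also fails if it takes over 72 s, if anything falls off the work surface, if the arm or the gripper's body presses on something with over 40 N, if the wrist force passes 120 N, or if a joint passes its speed limit or range.

## Robot

A 6-joint arm with a two-finger parallel gripper is mounted at the origin on the work surface. World frame = base frame: x ahead of the robot, y to its left, z up, the work surface at z = 0. Lengths are in m, angles in degrees, forces in N, time in s.
With the tool pointing down it reaches from about 0.3 to 0.75 m from the base axis. Payload 8.5 kg.
Tool frame: the origin (TCP) lies at the very end of the fingers, on their centre line; the grasp point (between the pads) lies 19 mm behind it (grip_depth is the distance from the TCP to the grasp point, in m); z points along the fingers, y is the direction in which the jaws open and shut (so a half turn about z gives the same grasp; the last joint's range is limited). The gripper opens to 85 mm and grips with 20 to 120 N. Pads are 22 mm wide; open, the fingers measure 114 mm over their backs; the gripper's body (76 mm by 85 mm) begins 54 mm behind the grasp point. The pads swing forward as they close: fully open they stand 13 mm farther back than shut.
Start: joints at [54.013, 21.807, 74.336, -0, 83.858, -12.336], TCP at [0.221, 0.504, 0.231] pointing down, gripper open.
Joint ranges: [-178.18, 178.18], [-50.72, 133.34], [12.68, 142.11], [-81.47, 261.47], [9.98, 163.14], [-165.26, 165.26]. Speed limits (degrees/s): [136.94, 136.94, 180, 180, 180, 180].

## Interface

Orientations are given as a 3x3 rotation matrix whose columns are the frame's x, y, z axes.
In Python, from rig import observe, get_image, close_job, silhouettes, grip_depth gives the robot as it stands. The module is installed in compiled form; this text tells all that it offers.
- The arm moves only by the shell command python3 -m crank 'ROWS' [FORCE]. ROWS is a JSON object of lists of equal length, an entry for each row: "slide": the shift along the tool's x, y, z in m, a list of three; "roll": the turn about the tool's z in rad; "grip": the finger opening in m, from 0 to 0.0854. A call has exactly 8 rows; each row is the pose to reach, as a shift and turn from the pose commanded when the call began, along the tool's axes at that moment; what a row does not reach only later rows make up. A row lasts 1/10 s, in which the tool goes at most 50 mm and 8.59 degrees, less where a joint would pass 70% of its speed; a pose out of reach is approached as far as the arm can. A call with a gripper value outside its range is refused whole. The fingers move at their own pace and stop on an object; FORCE is the grip in N (left out, the last holds). Time passes only in rows, so rows that repeat a pose let the fingers close, or fill a call up. It gives the time, the measured TCP pose, the force and the opening at its end, in the units of the state.
- observe(): the state, without advancing time (a new reading comes with each control period).
- get_image(name): name is "side" or "top"; returns a dict with "frame" (384x512x3 uint8, red, green, blue), "fx", "fy", "cx", "cy" (pixels), "D" ([k1, k2, p1, p2, k3] as OpenCV has them; the pictures are not rectified), "xyz" and "rotation" of the camera in the world. Camera axes: x right, y down, z forward; pixel columns grow to the right and rows downward; lengths in m; the calibration is good to about 2 mm. A picture is of the moment at which its call begins. There is no depth.
- close_job(): hands the job in, once; it reports no verdict.
Trained networks look in a picture, given as the dict that the camera call returned (one of the last four; its "shot" number tells which), for a name from the list of things; names that differ only in an ending like _2 or _b are one class to them, and where a whole thing is asked for, a point or a joint stands for the part that bears it (a point fixed in the world has none). Each returns a list of dicts, best first, with "confidence" (0 to 1); they miss things now and then, are a little off and sometimes report something else, mostly with a low value. They report only what shows in the picture. A call takes as long as a camera call.
- silhouettes(target, picture): "pixels" (384x512 bool, what is visible of it) and "box" ([centre column, centre row, width, height] in pixels, round what is visible of it).
The state is a dict: "time_s": time; "q": joint angles; "qvel": joint speeds; "joint_efforts": joint torques, N m; "position": TCP position; "tool_rot": TCP orientation; "ft_force": force on the tool from outside, world axes, zero at the start; "wrist_torque": the same for the moment, N m; "grip_width": finger opening in m.
Only numpy, scipy, OpenCV 4.12 (cv2) and the standard library are available. Lean on these libraries where they do the work, as an engineer would, in place of code of your own. Each camera call takes 0.05 s, during which the arm holds its last target.

## Working session

There is one attempt and no reset: what is moved stays moved. The work goes in short steps, Python scripts to look and compute and a shell command to move; the robot and the scene stay as the last step left them, time stands still between calls to the robot, and variables do not carry over. Pictures are saved under pics/ and viewed, and the job is handed in when it is done.

```bash
mkdir -p pics; ls; cat > h.py <<'E'
import numpy as np, cv2
from rig import *
def shot(name,fn):
    p=get_image(name); cv2.imwrite(f'pics/{fn}.png',p['frame'][:,:,::-1]); return p
def proj(p,X):
    X=np.atleast_2d(X).astype(float); R=np.array(p['rotation']).reshape(3,3)
    c=(X-np.array(p['xyz']))@R
    K=np.array([[p['fx'],0,p['cx']],[0,p['fy'],p['cy']],[0,0,1.]])
    return cv2.projectPoints(c.reshape(-1,1,3),np.zeros(3),np.zeros(3),K,np.array(p['D'],float))[0].reshape(-1,2)
def ray(p,uv,z):
    K=np.array([[p['fx'],0,p['cx']],[0,p['fy'],p['cy']],[0,0,1.]])
    n=cv2.undistortPoints(np.array(uv,float).reshape(-1,1,2),K,np.array(p['D'],float)).reshape(-1,2)
    d=np.c_[n,np.ones(len(n))]@np.array(p['rotation']).reshape(3,3).T
    o=np.array(p['xyz']); return o+d*((z-o[2])/d[:,2])[:,None]
E
python3 - <<'E'
from h import *
s=observe(); print({k:np.round(v,3).tolist() for k,v in s.items()}, grip_depth)
for n in('side','top'):
    p=shot(n,n+'0'); print(n,np.round(p['xyz'],3),np.round(p['rotation'],3).tolist(),p['fx'],p['D'])
    for t in ('tub_mouth','tub_ribs','lid_mid','lid_top','tip_rack','reagent','jar'):
        try: print(t,[(round(d['confidence'],2),np.round(d['box']).tolist(),int(d['pixels'].sum())) for d in silhouettes(t,p)])
        except Exception as e: print(t,e)
E
```

```text
pics
{'time_s': 0.0, 'q': [54.013, 21.842, 74.385, -0.001, 83.859, -12.335], 'qvel': [-0.004, -0.014, 0.054, -0.02, -0.029, -0.02], 'joint_efforts': [0.0, -44.847, -23.128, -0.0, 0.005, 0.0], 'position': [0.22, 0.504, 0.231], 'tool_rot': [[-0.916, 0.401, -0.001], [0.401, 0.916, -0.001], [0.0, -0.001, -1.0]], 'ft_force': [0.485, -0.4, -0.142], 'wrist_torque': [-0.028, -0.027, 0.028], 'grip_width': 0.085} 0.0187
side [0.317 0.553 0.643] [[-0.901, -0.294, 0.318], [-0.433, 0.594, -0.678], [0.01, -0.749, -0.663]] 402.11088475447366 [-0.08783364  0.          0.          0.          0.        ]
tub_mouth [(0.62, [315.0, 158.0, 81.0, 100.0], 6480)]
tub_ribs [(0.86, [315.0, 156.0, 81.0, 102.0], 6423)]
lid_mid [(0.8, [229.0, 299.0, 86.0, 84.0], 3624)]
lid_top [(0.97, [232.0, 298.0, 87.0, 84.0], 3766)]
tip_rack [(0.61, [258.0, 227.0, 61.0, 64.0], 2416)]
reagent [(0.75, [176.0, 236.0, 29.0, 45.0], 807)]
jar [(0.93, [226.0, 186.0, 22.0, 26.0], 467)]
top [0.418 0.025 0.991] [[-0.028, -0.983, 0.183], [-0.999, 0.022, -0.036], [0.031, -0.184, -0.983]] 475.26681027313214 [-0.02272365  0.          0.          0.          0.        ]
tub_mouth [(0.92, [360.0, 235.0, 110.0, 102.0], 8532)]
tub_ribs [(0.9, [359.0, 233.0, 112.0, 101.0], 8580), (0.27, [152.0, 235.0, 85.0, 85.0], 2548)]
lid_mid [(0.69, [150.0, 233.0, 78.0, 81.0], 2500)]
lid_top [(0.61, [152.0, 235.0, 84.0, 80.0], 2450)]
tip_rack [(0.74, [247.0, 214.0, 66.0, 46.0], 2700)]
reagent [(0.98, [187.0, 154.0, 27.0, 28.0], 559)]
jar [(0.59, [282.0, 157.0, 21.0, 27.0], 467)]
```

View pics/side0.png

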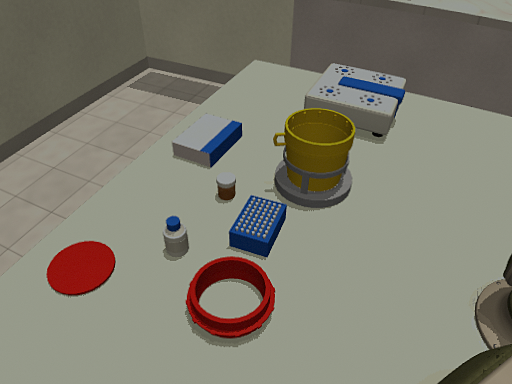

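View pics/top0.png

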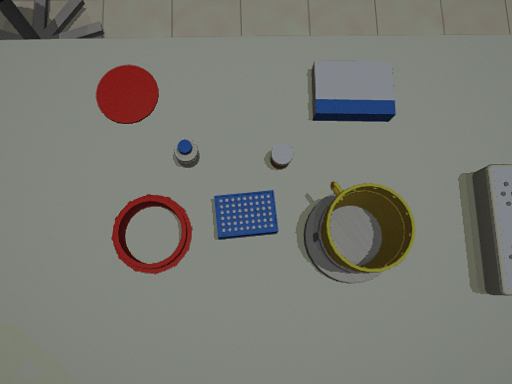

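```bash
cat >> h.py <<'E'
from scipy.optimize import least_squares
def mask(p,kind):
    f=p['frame'].astype(int); r,g,b=f[...,0],f[...,1],f[...,2]
    m=(r>2.2*g)&(r>2.2*b)&(r>60) if kind=='red' else (r>2*b)&(g>1.5*b)&(r>70)
    return m.astype(np.uint8)
def blob(p,kind,target):
    m=mask(p,kind); s=silhouettes(target,p); 
    if not s: return None
    k=cv2.dilate(s[0]['pixels'].astype(np.uint8),np.ones((7,7))); return m&k
T=np.linspace(0,2*np.pi,181)
def circ(c,r,dz=0,n=None):
    n=np.array([0,0,1.]) if n is None else n/np.linalg.norm(n)
    a=np.cross(n,[0,1.,0]); a/=np.linalg.norm(a); b=np.cross(n,a)
    return np.array(c)+dz*n+r*(np.outer(np.cos(T),a)+np.outer(np.sin(T),b))
def contour(m,hull=False):
    cs,_=cv2.findContours(m,cv2.RETR_EXTERNAL,cv2.CHAIN_APPROX_NONE); c=max(cs,key=cv2.contourArea)
    return c.reshape(-1,2).astype(float)
def sd(poly,pts): 
    poly=poly.astype(np.float32).reshape(-1,1,2)
    return np.array([cv2.pointPolygonTest(poly,(float(u),float(v)),True) for u,v in pts])
def hull(*a): return cv2.convexHull(np.vstack(a).astype(np.float32)).reshape(-1,2)
def lidhull(p,c,n=None):
    return hull(*[proj(p,circ(c,r,dz,n)) for r,dz in((.08,0),(.08,.005),(.0715,.029),(.069,-.026),(.0715,-.017))])
E
python3 - <<'E'
from h import *
ps={n:get_image(n) for n in('side','top')}
lc={};tc={}
for n,p in ps.items():
    m=blob(p,'red','lid_top'); lc[n]=contour(m); 
    y=blob(p,'yellow','tub_mouth'); tc[n]=contour(y); print(n,m.sum(),y.sum())
def fl(v,which):
    return np.concatenate([sd(lidhull(ps[n],[v[0],v[1],v[2] if len(v)>2 else .026]),lc[n])-0.5 for n in which])
for w in(('top',),('side',),('top','side')):
    for v0 in([.42,.2],[.42,.2,.026]):
        r=least_squares(fl,v0,args=(w,),loss='soft_l1',diff_step=1e-4,x_scale=.01); print('lid',w,np.round(r.x,4),np.abs(r.fun).mean().round(2))
def ft(v,which):
    return np.concatenate([sd(proj(ps[n],circ(v[:3],.0795)),tc[n])-.5 for n in which])
for w in(('top',),('side',),('top','side')):
    r=least_squares(ft,[.42,-.2,.16],args=(w,),loss='cauchy',diff_step=1e-4,x_scale=.01,f_scale=.5); print('tub',w,np.round(r.x,4),np.median(np.abs(r.fun)).round(2))
tub=r.x; lid=least_squares(fl,[.42,.2,.026],args=(('top','side'),),loss='soft_l1',diff_step=1e-4,x_scale=.01).x
for n,p in ps.items():
    im=p['frame'][:,:,::-1].copy(); im=cv2.resize(im,None,fx=1.5,fy=1.5,interpolation=cv2.INTER_NEAREST)
    for q in(lidhull(p,lid),proj(p,circ(tub,.0795)),proj(p,circ(tub,.0735)),proj(p,circ(lid,.062,.029))):
        cv2.polylines(im,[np.int32(np.round((q+.5)*1.5*8))],True,(255,0,255),1,cv2.LINE_AA,3)
    cv2.imwrite(f'pics/fit_{n}.png',im)
    for t,h in(('reagent',.084),('jar',.054),('tip_rack',.049)):
        s=silhouettes(t,p)
        if s: print(n,t,ray(p,[s[0]['box'][:2]],h/2).round(3))
print('t',observe()['time_s'])
E
```

```text
side 3404 4155
top 1788 1334
lid ('top',) [0.5337 0.1874] 0.56
lid ('top',) [0.535  0.1894 0.0145] 0.36
lid ('side',) [0.534 0.189] 0.78
lid ('side',) [0.5374 0.1835 0.0158] 0.44
lid ('top', 'side') [0.5339 0.1883] 0.69
lid ('top', 'side') [0.5346 0.1877 0.0225] 0.57
tub ('top',) [ 0.5199 -0.2202  0.1612] 0.27
tub ('side',) [ 0.4795 -0.0519  0.2572] 4.3
tub ('top', 'side') [ 0.5197 -0.2195  0.1635] 0.46
side reagent [[0.695 0.118 0.042]]
side jar [[ 0.692 -0.073  0.027]]
side tip_rack [[0.566 0.006 0.024]]
top reagent [[0.69  0.116 0.042]]
top jar [[ 0.689 -0.083  0.027]]
top tip_rack [[ 0.57  -0.004  0.024]]
t 1.4
```

View pics/fit_side.png

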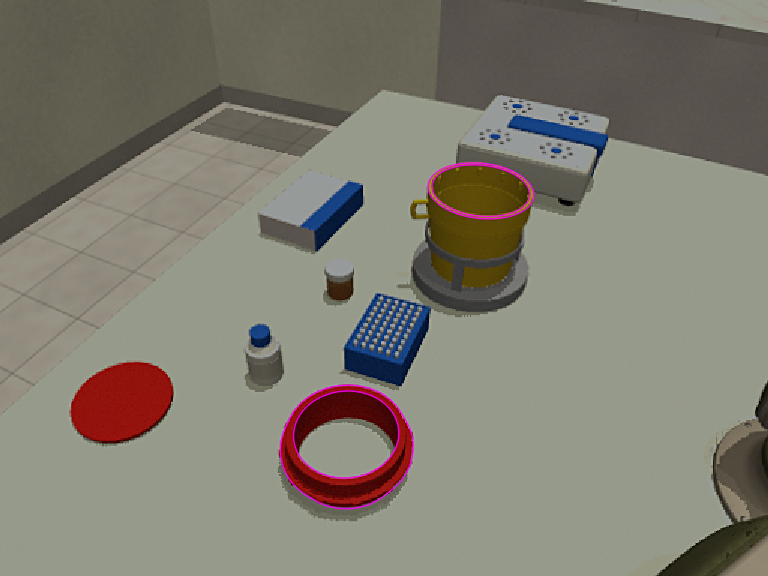

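View pics/fit_top.png

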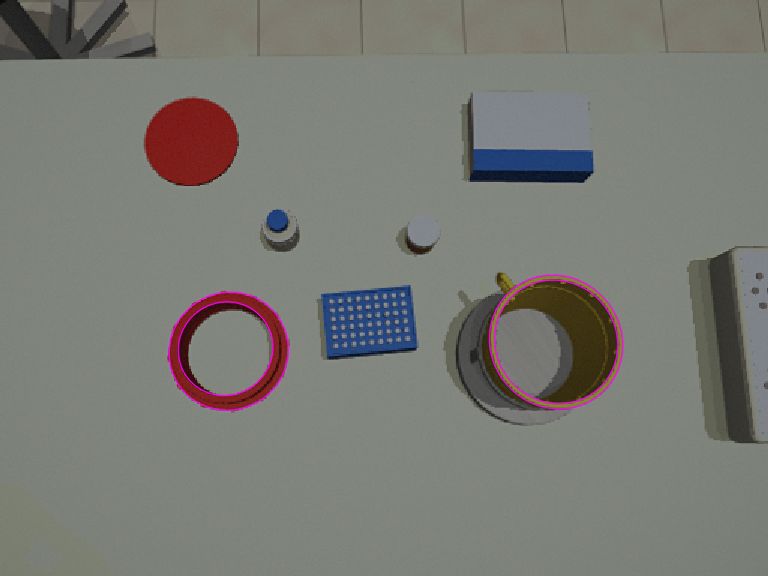

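```bash
cat >> h.py <<'E'
def d(target):
    s=observe(); R=np.array(s['tool_rot']); v=np.array(target)-np.array(s['position']); return (v@R).round(4)
E
python3 - <<'E'
from h import *
print(observe()['tool_rot']); print(d([.5608,.2492,.13]))
E
```

```text
[[-9.15990291e-01  4.01200431e-01 -2.63366106e-05]
 [ 4.01200431e-01  9.15990291e-01  5.43570653e-06]
 [ 2.63048874e-05 -5.58720511e-06 -1.00000000e+00]]
[-0.4137 -0.0967  0.1013]
```

```bash
python3 -m crank '{"slide":[[-0.03,-0.007,0],[-0.075,-0.0175,0],[-0.12,-0.028,0],[-0.165,-0.0385,0],[-0.21,-0.049,0],[-0.255,-0.0595,0.02],[-0.3,-0.07,0.04],[-0.345,-0.0805,0.06]],"roll":[0,0,0,0,0,0,0,0],"grip":[0.045,0.045,0.045,0.045,0.045,0.045,0.045,0.045]}' 40
python3 -m crank '{"slide":[[-0.035,-0.008,0.02],[-0.058,-0.0135,0.035],[-0.068,-0.016,0.041],[-0.069,-0.0162,0.0413],[-0.069,-0.0162,0.0413],[-0.069,-0.0162,0.0413],[-0.069,-0.0162,0.0413],[-0.069,-0.0162,0.0413]],"roll":[0,0,0,0,0,0,0,0],"grip":[0.045,0.045,0.045,0.045,0.045,0.045,0.045,0.045]}'
python3 - <<'E'
from h import *
p=shot('side','s1');p=shot('top','t1')
print(d([.5608,.2492,.13]),d([.5608,.2492,.034]))
E
```

```text
time_s: 2.2
position: [0.505, 0.2909, 0.1712]
tool_rot: [[-0.916, 0.401, 0.001], [0.401, 0.916, 0.0], [-0.0, 0.0, -1.0]]
ft_force: [0.1, -0.3, -0.7]
grip_width: 0.0449
time_s: 3.0
position: [0.5599, 0.2503, 0.1311]
tool_rot: [[-0.916, 0.4, 0.001], [0.4, 0.916, 0.0], [-0.001, 0.001, -1.0]]
ft_force: [-0.4, 0.2, 0.1]
grip_width: 0.0448
[-0.001  -0.0005  0.0008] [-0.001  -0.0005  0.0968]
```

View pics/s1.png

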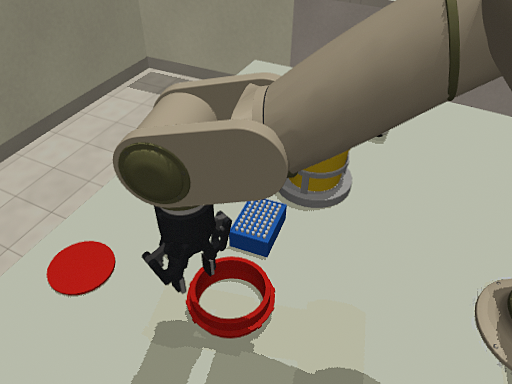

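View pics/t1.png

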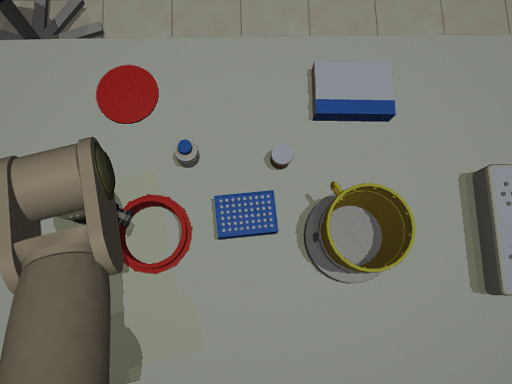

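The side view shows the open fingers (175,285)/(210,270) straddling the ring's left-hand wall. The top view agrees, so I'm descending.

```bash
python3 -m crank '{"slide":[[-0.001,-0.0005,0.02],[-0.001,-0.0005,0.045],[-0.001,-0.0005,0.07],[-0.001,-0.0005,0.085],[-0.001,-0.0005,0.094],[-0.001,-0.0005,0.0955],[-0.001,-0.0005,0.0955],[-0.001,-0.0005,0.0955]],"roll":[0,0,0,0,0,0,0,0],"grip":[0.045,0.045,0.045,0.045,0.045,0.045,0.045,0.045]}' 40
python3 -c "
from h import *
shot('side','s2')"
```

```text
time_s: 3.9
position: [0.5615, 0.249, 0.0359]
tool_rot: [[-0.916, 0.401, 0.002], [0.401, 0.916, 0.0], [-0.001, 0.001, -1.0]]
ft_force: [-0.2, 1.0, -0.5]
grip_width: 0.0452
```

View pics/s2.png

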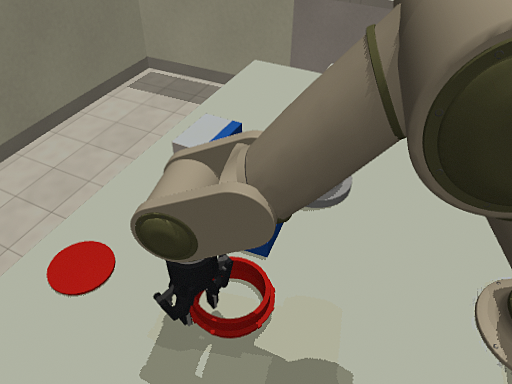

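```bash
python3 -m crank '{"slide":[[0,0,0],[0,0,0],[0,0,0],[0,0,0],[0,0,0],[0,0,0],[0,0,0],[0,0,0]],"roll":[0,0,0,0,0,0,0,0],"grip":[0.03,0.02,0.01,0,0,0,0,0]}' 60
python3 -m crank '{"slide":[[0,0,-0.002],[0,0,-0.006],[0,0,-0.012],[0,0,-0.02],[0,0,-0.03],[0,0,-0.04],[0,0,-0.05],[0,0,-0.05]],"roll":[0,0,0,0,0,0,0,0],"grip":[0,0,0,0,0,0,0,0]}'
python3 -c "
from h import *
shot('side','s3');shot('top','t3')"
```

```text
time_s: 4.75
position: [0.5611, 0.249, 0.0352]
tool_rot: [[-0.916, 0.401, 0.0], [0.401, 0.916, 0.0], [-0.0, 0.0, -1.0]]
ft_force: [-1.0, 1.5, 5.7]
grip_width: 0.0082
time_s: 5.55
position: [0.5618, 0.249, 0.0869]
tool_rot: [[-0.916, 0.401, 0.003], [0.401, 0.916, 0.001], [-0.003, 0.002, -1.0]]
ft_force: [0.2, 0.7, -2.9]
grip_width: 0.0083
```

View pics/s3.png

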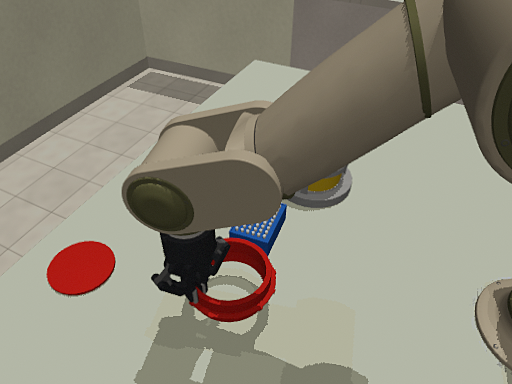

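View pics/t3.png

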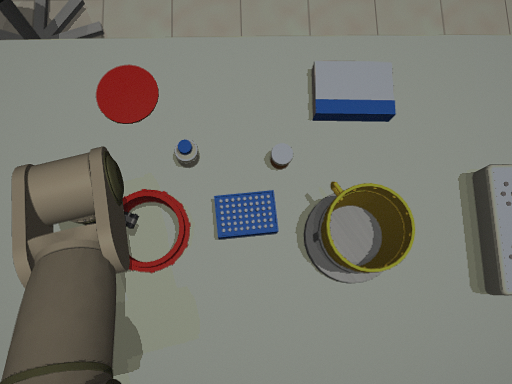

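```bash
python3 -m crank '{"slide":[[0,0,-0.02],[0,0,-0.05],[-0.004,-0.01,-0.085],[-0.013,-0.033,-0.115],[-0.026,-0.066,-0.135],[-0.041,-0.104,-0.145],[-0.056,-0.142,-0.148],[-0.071,-0.18,-0.148]],"roll":[0,0,0,0,0,0,0,0],"grip":[0,0,0,0,0,0,0,0]}'
python3 -m crank '{"slide":[[-0.015,-0.038,0],[-0.03,-0.076,0],[-0.045,-0.114,0],[-0.059,-0.15,0],[-0.07,-0.178,0],[-0.077,-0.194,0],[-0.079,-0.199,0],[-0.079,-0.199,0]],"roll":[0,0,0,0,0,0,0,0],"grip":[0,0,0,0,0,0,0,0]}'
python3 -m crank '{"slide":[[0,0,0],[0,0,0],[0,0,0],[0,0,0],[0,0,0],[0,0,0],[0,0,0],[0,0,0]],"roll":[0,0,0,0,0,0,0,0],"grip":[0,0,0,0,0,0,0,0]}'
python3 -c "
from h import *
shot('side','s4');shot('top','t4')
print(d([.547,-.1585,.229]))"
```

```text
time_s: 6.45
position: [0.5535, 0.054, 0.2331]
tool_rot: [[-0.916, 0.401, 0.0], [0.401, 0.916, -0.0], [-0.0, 0.0, -1.0]]
ft_force: [0.5, -0.6, -1.7]
grip_width: 0.0081
time_s: 7.25
position: [0.5464, -0.1582, 0.2326]
tool_rot: [[-0.916, 0.401, -0.001], [0.401, 0.916, 0.001], [0.001, 0.0, -1.0]]
ft_force: [-1.0, 0.1, -1.9]
grip_width: 0.0089
time_s: 8.05
position: [0.5464, -0.1585, 0.2329]
tool_rot: [[-0.916, 0.401, 0.0], [0.401, 0.916, 0.0], [-0.0, 0.0, -1.0]]
ft_force: [-0.4, 0.6, -1.6]
grip_width: 0.008
[-0.0006  0.0003  0.0039]
```

View pics/s4.png

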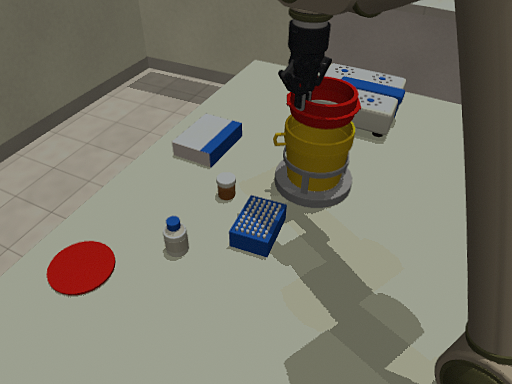

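View pics/t4.png

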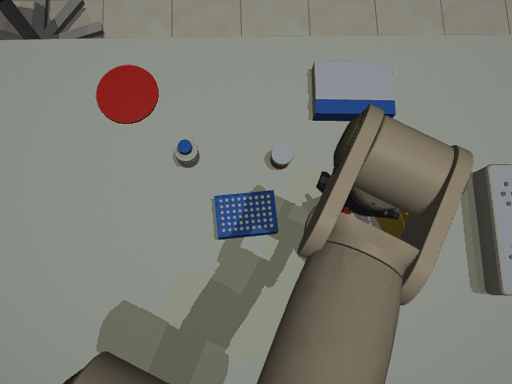

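Side view: the lid hangs over the tub, ring at about (322,102), near level. The arm blocks the top view. I'll fit the lid pose from the side view.

```bash
cat > fit.py <<'E'
from h import *
import sys
tub=np.array([.520,-.2195,.1635])
def fit(p,c0,tilt=True,free=(1,1,1),fn=None,sig=(.003,.003,.004)):
    m=mask(p,'red'); uv=proj(p,[c0])[0].astype(int); w=np.zeros_like(m); w[max(uv[1]-70,0):uv[1]+70,uv[0]-70:uv[0]+70]=1; m=m&w
    m=cv2.morphologyEx(m,cv2.MORPH_OPEN,np.ones((2,2),np.uint8))
    c=contour(m)
    c0=np.array(c0)
    def n(v): return np.array([v[3],v[4],1.])
    def f(v):
        r=sd(lidhull(p,v[:3],n(v)),c)-.5
        pr=np.r_[(v[:3]-c0)/np.array(sig),v[3:]/.03]*1.0
        r=np.sign(r)*np.minimum(np.abs(r),1e9)
        r2=2*np.log1p((r/1.0)**2/2)**.5*np.sign(r)
        return np.r_[r2,pr]
    r=least_squares(f,np.r_[c0,0,0],diff_step=1e-4,x_scale=[.01,.01,.01,.05,.05])
    v=r.x; res=np.abs(sd(lidhull(p,v[:3],n(v)),c)-.5)
    if fn:
        im=cv2.resize(p['frame'][:,:,::-1].copy(),None,fx=4,fy=4,interpolation=cv2.INTER_NEAREST)
        for q,col in((lidhull(p,v[:3],n(v)),(255,0,255)),(proj(p,circ(v[:3],.062,.029,n(v))),(255,0,255)),(proj(p,circ(v[:3],.080,.0,n(v))),(255,255,0)),(proj(p,circ(v[:3],.080,.005,n(v))),(255,255,0)),(proj(p,circ(tub,.0795)),(0,255,0))):
            cv2.polylines(im,[np.int32(np.round((q+.5)*4*8))],True,col,1,cv2.LINE_AA,3)
        y,x=max(uv[1]*4-250,0),uv[0]*4-300
        cv2.imwrite(f'pics/{fn}.png',im[y:y+560,x:x+600])
    return v,np.median(res)
E
python3 - <<'E'
from fit import *
p=get_image('side'); s=observe(); tc=np.array(s['position'])
c0=tc+[-.0271,-.061,-.009]; print(c0)
v,r=fit(p,c0,fn='f4'); print(v.round(4),r)
E
```

```text
[ 0.51925864 -0.21953993  0.22394231]
[ 0.5203 -0.2357  0.212   0.0045 -0.019 ] 1.1373865153615539
```

View pics/f4.png

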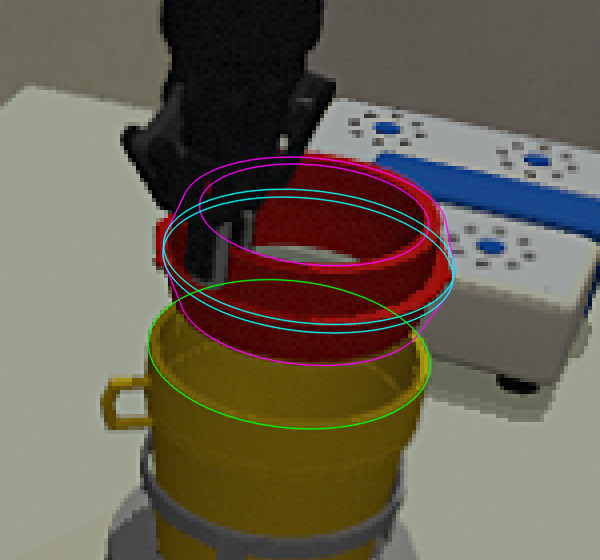

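```bash
python3 - <<'E'
s=open('fit.py').read()
s=s.replace("    c=contour(m)\n","""    c=contour(m)
    dk=cv2.dilate((p['frame'].max(2)<62).astype(np.uint8),np.ones((7,7),np.uint8))
    c=c[dk[c[:,1].astype(int),c[:,0].astype(int)]==0]
    if inn: c=np.array([q for q in c if q[1]<=inn])
""").replace("fn=None,","fn=None,inn=0,")
s=s.replace("    if fn:\n        im=","    if fn:\n        C=c\n        im=").replace("        y,x=max","        for q in C: cv2.circle(im,tuple(int(t*4+2) for t in q),1,(255,255,255),-1)\n        y,x=max")
open('fit.py','w').write(s)
E
python3 - <<'E'
from fit import *
p=get_image('side'); s=observe(); tc=np.array(s['position'])
c0=tc+[-.0271,-.061,-.009]; print(c0)
v,r=fit(p,c0,fn='f5'); print(v.round(4),r)
E
```

```text
[ 0.51926243 -0.2195065   0.223928  ]
[ 0.5182 -0.2198  0.2203 -0.0056 -0.0391] 0.47514574560607825
```

View pics/f5.png

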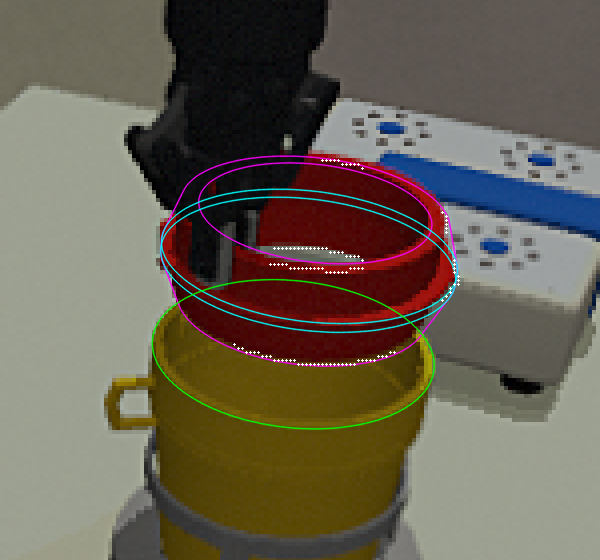

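```bash
python3 - <<'E'
s=open('fit.py').read()
s=s.replace("    c0=np.array(c0)\n","    c0=np.array(c0); c=c[sd(lidhull(p,c0),c)<5]\n")
open('fit.py','w').write(s)
E
python3 - <<'E'
from fit import *
p=get_image('side'); s=observe(); tc=np.array(s['position'])
c0=tc+[-.0271,-.061,-.009]
v,r=fit(p,c0,fn='f6'); print(v.round(4),r)
v,r=fit(p,c0,sig=(.001,.001,.001)); print(v.round(4),r)
E
```

```text
[ 0.5182 -0.2195  0.2208 -0.0119 -0.0338] 0.24494927056225552
[ 0.5184 -0.2193  0.2218  0.      0.    ] 0.35129140617410914
```

View pics/f6.png

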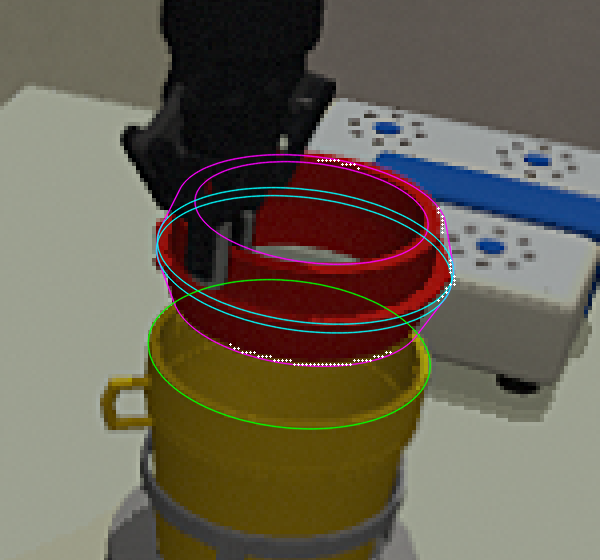

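```bash
python3 -m crank '{"slide":[[-0.001,0.0002,0.006],[-0.001,0.0002,0.014],[-0.001,0.0002,0.022],[-0.001,0.0002,0.029],[-0.001,0.0002,0.034],[-0.001,0.0002,0.037],[-0.001,0.0002,0.038],[-0.001,0.0002,0.038]],"roll":[0,0,0,0,0,0,0,0],"grip":[0,0,0,0,0,0,0,0]}'
python3 - <<'E'
from fit import *
p=get_image('side'); s=observe(); tc=np.array(s['position'])
c0=tc+[-.0271,-.061,-.009]
print(tc,s['ft_force'],c0)
v,r=fit(p,c0,fn='f7',inn=0); print(v.round(4),r)
E
```

```text
time_s: 9.1
position: [0.5474, -0.1586, 0.1951]
tool_rot: [[-0.916, 0.401, 0.0], [0.401, 0.916, 0.0], [-0.0, 0.0, -1.0]]
ft_force: [-0.7, 0.8, -0.4]
grip_width: 0.0081
[ 0.54738745 -0.15864086  0.19517726] [-0.02243716  1.32895293 -1.24503342] [ 0.52028745 -0.21964086  0.18617726]
[ 0.5189 -0.2198  0.1836 -0.     -0.0497] 0.23370018631293876
```

View pics/f7.png

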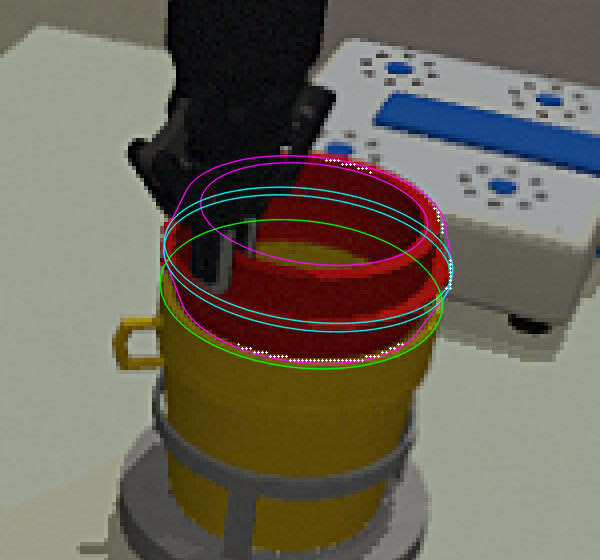

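```bash
python3 -m crank '{"slide":[[0,0,0.001],[0,0,0.002],[0,0,0.003],[0,0,0.004],[0,0,0.005],[0,0,0.006],[0,0,0.006],[0,0,0.006]],"roll":[0,0,0,0,0,0,0,0],"grip":[0,0,0,0,0,0,0,0]}'
```

```text
time_s: 9.95
position: [0.5472, -0.1581, 0.19]
tool_rot: [[-0.916, 0.401, 0.001], [0.401, 0.916, 0.0], [-0.001, 0.0, -1.0]]
ft_force: [-3.1, 6.7, 7.9]
grip_width: 0.0083
```

```bash
python3 -m crank '{"slide":[[0,0,0.001],[0,0,0.002],[0,0,0.002],[0,0,0.002],[0,0,0.002],[0,0,0.002],[0,0,0.002],[0,0,0.002]],"roll":[0,0,0,0,0,0,0,0],"grip":[0,0,0,0,0,0,0,0]}'
python3 - <<'E'
from fit import *
p=get_image('side'); s=observe(); tc=np.array(s['position'])
c0=tc+[-.0271,-.061,-.009]
print(tc,s['ft_force'],s['wrist_torque'],c0)
v,r=fit(p,c0,fn='f8'); print(v.round(4),r)
E
```

```text
time_s: 10.75
position: [0.5473, -0.1579, 0.1883]
tool_rot: [[-0.916, 0.401, 0.001], [0.401, 0.916, 0.0], [-0.001, 0.001, -1.0]]
ft_force: [-4.4, 7.9, 9.7]
grip_width: 0.0082
[ 0.54728173 -0.157899    0.18828607] [-3.51204451  8.6422117  10.08432889] [ 0.59139213  0.72623863 -0.35243091] [ 0.52018173 -0.218899    0.17928607]
[ 0.5192 -0.2202  0.1816 -0.0046 -0.0831] 0.2962259108006151
```

View pics/f8.png

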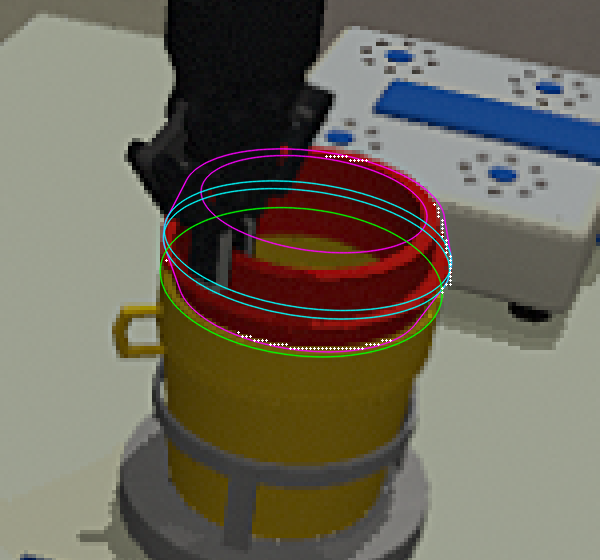

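```bash
python3 - <<'E'
s=open('fit.py').read()
s=s.replace("    if inn:","    yk=cv2.dilate(mask(p,'yellow')&(1-mask(p,'red')),np.ones((5,5),np.uint8)); c=c[yk[c[:,1].astype(int),c[:,0].astype(int)]==0]\n    if inn:").replace("np.r_[c0,0,0],diff","np.r_[c0,-.01,-.02],diff")
open('fit.py','w').write(s)
E
python3 - <<'E'
from fit import *
p=get_image('side'); s=observe(); tc=np.array(s['position'])
c0=tc+[-.0271,-.061,-.009]
v,r=fit(p,c0,sig=(.0015,.0015,.003)); print(v.round(4),r)
im=cv2.resize(p['frame'][:,:,::-1].copy(),None,fx=8,fy=8,interpolation=cv2.INTER_CUBIC)
uv=(proj(p,[c0])[0]*8).astype(int)
cv2.imwrite('pics/z8.png',im[uv[1]-250:uv[1]+300,uv[0]-370:uv[0]+400])
E
```

```text
[ 0.5178 -0.219   0.1774 -0.0083 -0.004 ] 0.2509801626723169
```

View pics/z8.png

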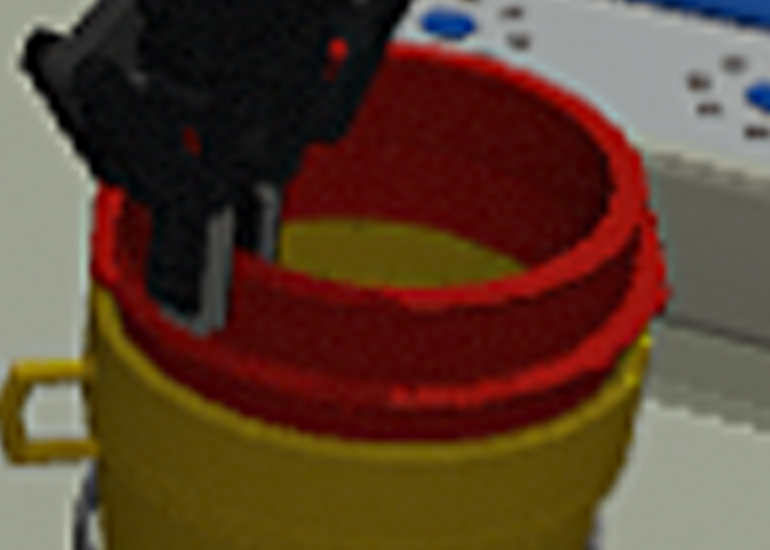

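```bash
cat >> fit.py <<'E'
def overlay(p,v,fn,tub=tub,k=8):
    n=np.array([v[3],v[4],1.])
    im=cv2.resize(p['frame'][:,:,::-1].copy(),None,fx=k,fy=k,interpolation=cv2.INTER_CUBIC)
    uv=(proj(p,[v[:3]])[0]*k).astype(int)
    for q,col in((proj(p,circ(v[:3],.062,.029,n)),(255,0,255)),(proj(p,circ(v[:3],.0715,.029,n)),(255,0,255)),(proj(p,circ(v[:3],.080,.0,n)),(255,255,0)),(proj(p,circ(v[:3],.080,.005,n)),(255,255,0)),(proj(p,circ(tub,.0795)),(0,255,0)),(proj(p,circ(tub,.0735)),(0,255,0))):
        cv2.polylines(im,[np.int32(np.round(((q+.5)*k-.5)*8))],True,col,1,cv2.LINE_AA,3)
    cv2.imwrite(f'pics/{fn}.png',im[max(uv[1]-250,0):uv[1]+300,uv[0]-370:uv[0]+400])
E
python3 - <<'E'
from fit import *
p=get_image('side'); s=observe(); tc=np.array(s['position'])
c0=tc+[-.0271,-.061,-.009]
v,r=fit(p,c0,sig=(.0015,.0015,.003)); print(v.round(4),r)
overlay(p,v,'o1')
E
```

```text
[ 5.179e-01 -2.190e-01  1.772e-01  2.000e-04  1.000e-04] 0.23886265429873202
```

View pics/o1.png

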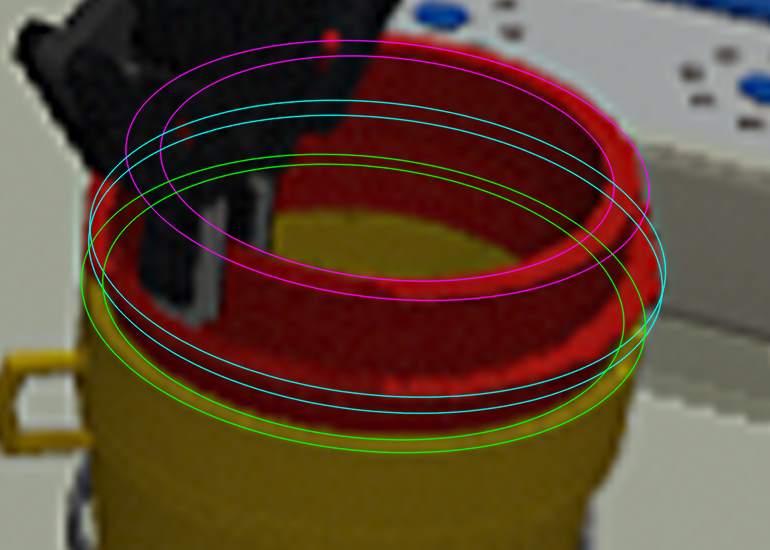

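```bash
python3 - <<'E'
s=open('fit.py').read()
s=s.replace("r=least_squares(f,np.r_[c0,-.01,-.02],diff_step=1e-4,x_scale=[.01,.01,.01,.05,.05])\n    v=r.x","S=np.array([.01,.01,.01,.05,.05]); b=np.r_[c0,-.0,-.0]\n    r=least_squares(lambda u:f(b+(u-1)*S),np.ones(5),diff_step=.01)\n    v=b+(r.x-1)*S")
open('fit.py','w').write(s)
E
python3 - <<'E'
from fit import *
p=get_image('side'); s=observe(); tc=np.array(s['position'])
c0=tc+[-.0271,-.061,-.009]
for sg in((.0015,.0015,.003),(.003,.003,.003),(.0005,.0005,.001)):
    v,r=fit(p,c0,sig=sg,fn='o2f'); print(v.round(4),r)
overlay(p,v,'o2')
E
```

```text
[ 0.5178 -0.219   0.1773  0.0032 -0.0015] 0.2421296468245982
[ 0.5174 -0.2181  0.1774  0.0007  0.0043] 0.24118044429134486
[ 0.519  -0.2191  0.179   0.0121 -0.0291] 0.3516570893327339
```

View pics/o2.png

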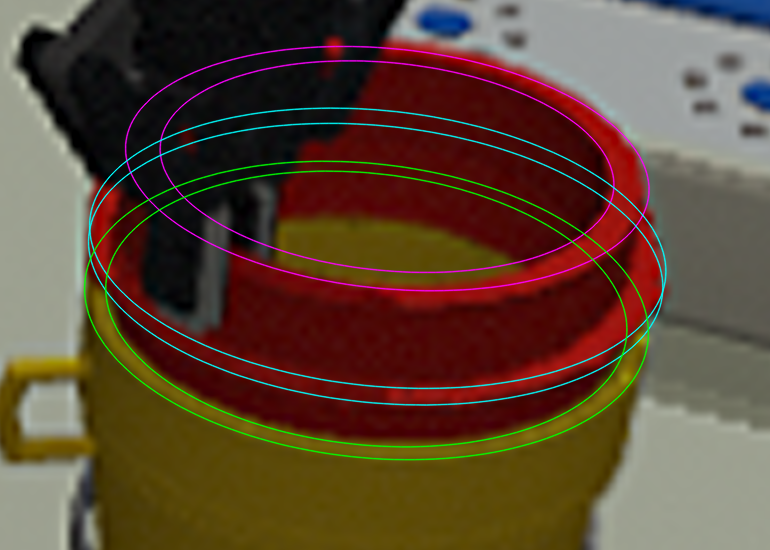

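View pics/o2f.png

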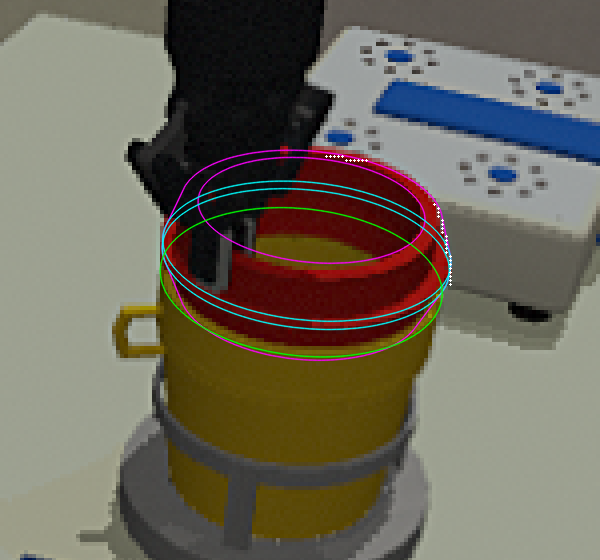

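```bash
python3 -m crank '{"slide":[[0,0,0],[0,0,0],[0,0,0],[0,0,0],[0,0,0],[0,0,0],[0,0,0],[0,0,0]],"roll":[0,0,0,0,0,0,0,0],"grip":[0.012,0.016,0.02,0.025,0.03,0.035,0.04,0.04]}'
python3 -m crank '{"slide":[[0,0,-0.01],[0,0,-0.025],[0,0,-0.045],[0,0,-0.06],[0,0,-0.07],[0,0,-0.07],[0,0,-0.07],[0,0,-0.07]],"roll":[0,0,0,0,0,0,0,0],"grip":[0.04,0.04,0.04,0.04,0.04,0,0,0]}'
python3 - <<'E'
from fit import *
p=get_image('side'); s=observe(); 
c0=np.array([.519,-.2195,.177]); 
v,r=fit(p,c0,sig=(.0015,.0015,.003)); print(v.round(4),r)
overlay(p,v,'o3')
E
```

```text
time_s: 11.75
position: [0.5474, -0.1588, 0.1869]
tool_rot: [[-0.916, 0.401, 0.0], [0.401, 0.916, -0.0], [-0.0, -0.0, -1.0]]
ft_force: [0.9, -0.1, -0.7]
grip_width: 0.0399
time_s: 12.55
position: [0.5471, -0.1586, 0.2561]
tool_rot: [[-0.916, 0.401, -0.002], [0.401, 0.916, 0.001], [0.002, 0.0, -1.0]]
ft_force: [0.3, 0.1, 0.2]
grip_width: 0.0003
[ 0.5175 -0.2196  0.1766 -0.0046  0.0014] 0.19562159943206392
```

View pics/o3.png

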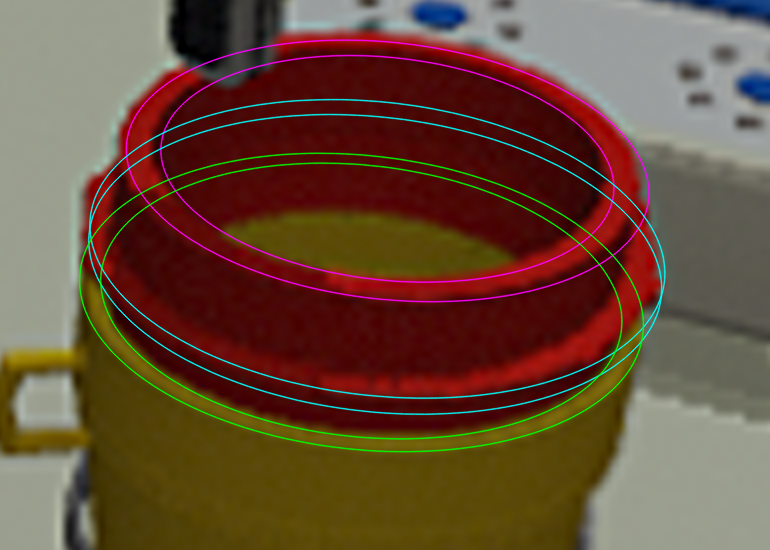

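```bash
python3 -m crank '{"slide":[[0.001,0,0.012],[0.001,0,0.026],[0.001,0,0.038],[0.001,0,0.044],[0.001,0,0.046],[0.001,0,0.047],[0.001,0,0.048],[0.001,0,0.049]],"roll":[0,0,0,0,0,0,0,0],"grip":[0,0,0,0,0,0,0,0]}' 60
```

```text
time_s: 13.4
position: [0.5466, -0.1584, 0.2083]
tool_rot: [[-0.916, 0.401, 0.001], [0.401, 0.916, -0.0], [-0.001, -0.0, -1.0]]
ft_force: [-0.2, 1.2, 2.9]
grip_width: -0.0003
```

```bash
python3 -m crank '{"slide":[[0,0,0.0005],[0,0,0.001],[0,0,0.0015],[0,0,0.002],[0,0,0.0025],[0,0,0.003],[0,0,0.003],[0,0,0.003]],"roll":[0,0,0,0,0,0,0,0],"grip":[0,0,0,0,0,0,0,0]}'
```

```text
time_s: 14.2
position: [0.547, -0.158, 0.206]
tool_rot: [[-0.916, 0.401, 0.002], [0.401, 0.916, -0.0], [-0.002, 0.001, -1.0]]
ft_force: [1.0, 3.2, 6.2]
grip_width: -0.0002
```

```bash
python3 -m crank '{"slide":[[0,0,0.0005],[0,0,0.001],[0,0,0.0015],[0,0,0.002],[0,0,0.0025],[0,0,0.003],[0,0,0.003],[0,0,0.003]],"roll":[0,0,0,0,0,0,0,0],"grip":[0,0,0,0,0,0,0,0]}'
python3 - <<'E'
from fit import *
p=get_image('side'); s=observe(); print(s['position'],s['ft_force'])
c0=np.array([.519,-.2195,.177]); 
v,r=fit(p,c0,sig=(.0015,.0015,.003)); print(v.round(4),r)
overlay(p,v,'o4')
E
```

```text
time_s: 15.0
position: [0.5473, -0.1575, 0.2033]
tool_rot: [[-0.916, 0.401, 0.003], [0.401, 0.916, 0.001], [-0.003, 0.002, -1.0]]
ft_force: [2.3, 5.6, 9.6]
grip_width: 0.0001
[ 0.54728049 -0.157495    0.20331217] [0.61680214 6.06886626 9.41121852]
[ 0.5177 -0.2195  0.1751  0.011   0.0249] 0.2864070368507309
```

View pics/o4.png

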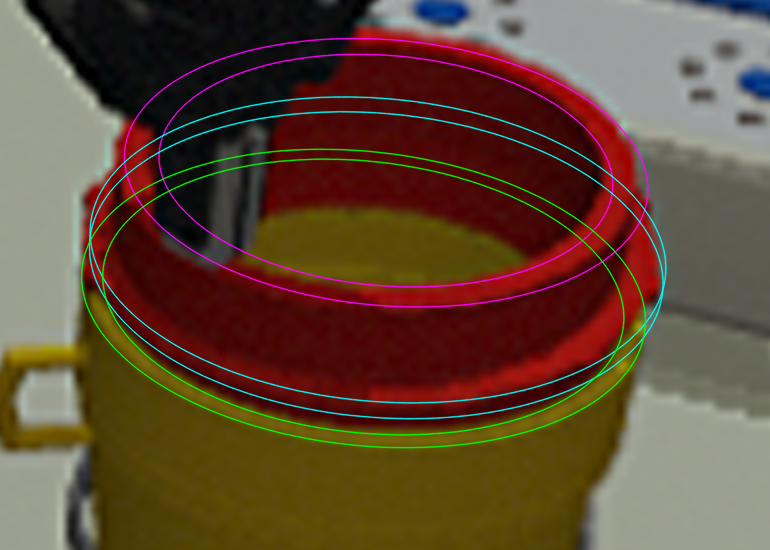

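```bash
python3 - <<'E'
from fit import *
p=get_image('side'); s=observe(); tc=np.array(s['position'])
v=[.5177,-.2195,.1751,.011,.0249]; uv0=(proj(p,[v[:3]])[0]*8).astype(int)
f=lambda X:((proj(p,[X])[0]+.5)*8-uv0+[370,250]).round()
print(f(tc),f([.5458,-.1583,.2025]),f(tc+[.02*.401,.02*.916,0]),f(tc-[.02*.401,.02*.916,0]),f(tc+[-.011*.916,.011*.4,0]),f(tc-[-.011*.916,.011*.4,0]))
E
```

```text
[206. 244.] [212. 247.] [153. 270.] [259. 220.] [236. 261.] [177. 228.]
```

```bash
python3 -m crank '{"slide":[[0,0,-0.015],[0,-0.03,-0.025],[0,-0.07,-0.025],[0,-0.11,-0.025],[0,-0.13,-0.02],[0,-0.1335,-0.013],[0,-0.1335,-0.008],[0,-0.1335,-0.0065]],"roll":[0,0,0,0,0,0,0,0],"grip":[0,0,0,0,0,0,0,0]}'
python3 -m crank '{"slide":[[0,0,0.001],[0,0,0.002],[0,0,0.003],[0,0,0.004],[0,0,0.005],[0,0,0.006],[0,0,0.006],[0,0,0.006]],"roll":[0,0,0,0,0,0,0,0],"grip":[0,0,0,0,0,0,0,0]}'
```

```text
time_s: 15.9
position: [0.4931, -0.2815, 0.2094]
tool_rot: [[-0.916, 0.401, 0.001], [0.401, 0.916, -0.004], [-0.002, -0.004, -1.0]]
ft_force: [-4.2, -4.8, 11.0]
grip_width: 0.0002
time_s: 16.7
position: [0.4937, -0.2817, 0.2047]
tool_rot: [[-0.916, 0.401, 0.003], [0.401, 0.916, -0.006], [-0.005, -0.005, -1.0]]
ft_force: [-4.1, -6.2, 13.2]
grip_width: -0.0001
```

```bash
python3 -m crank '{"slide":[[0,0,0.0005],[0,0,0.001],[0,0,0.0015],[0,0,0.002],[0,0,0.0025],[0,0,0.003],[0,0,0.003],[0,0,0.003]],"roll":[0,0,0,0,0,0,0,0],"grip":[0,0,0,0,0,0,0,0]}'
python3 -m crank '{"slide":[[0,0,-0.015],[0,0,-0.03],[-0.02,0.02,-0.03],[-0.05,0.047,-0.03],[-0.065,0.065,-0.03],[-0.0668,0.0668,-0.02],[-0.0668,0.0668,-0.011],[-0.0668,0.0668,-0.008]],"roll":[0,0,0,0,0,0,0,0],"grip":[0,0,0,0,0,0,0,0]}'
python3 - <<'E'
from fit import *
p=get_image('side'); s=observe(); print(s['position'],s['ft_force'])
c0=np.array([.519,-.2195,.172]); 
v,r=fit(p,c0,sig=(.0015,.0015,.004)); print(v.round(4),r)
overlay(p,v,'o5')
E
```

```text
time_s: 17.5
position: [0.4937, -0.2817, 0.2016]
tool_rot: [[-0.916, 0.401, 0.003], [0.401, 0.916, -0.006], [-0.005, -0.005, -1.0]]
ft_force: [-4.3, -7.9, 12.8]
grip_width: -0.0004
time_s: 18.3
position: [0.5798, -0.2457, 0.2057]
tool_rot: [[-0.916, 0.401, -0.003], [0.401, 0.916, 0.002], [0.003, 0.0, -1.0]]
ft_force: [-0.0, 0.1, -0.1]
grip_width: 0.0
[ 0.57978647 -0.2460297   0.20593738] [0.0831684  0.21482026 0.32122365]
[ 0.5179 -0.2194  0.1682  0.0064 -0.0121] 0.22788080101932529
```

View pics/o5.png

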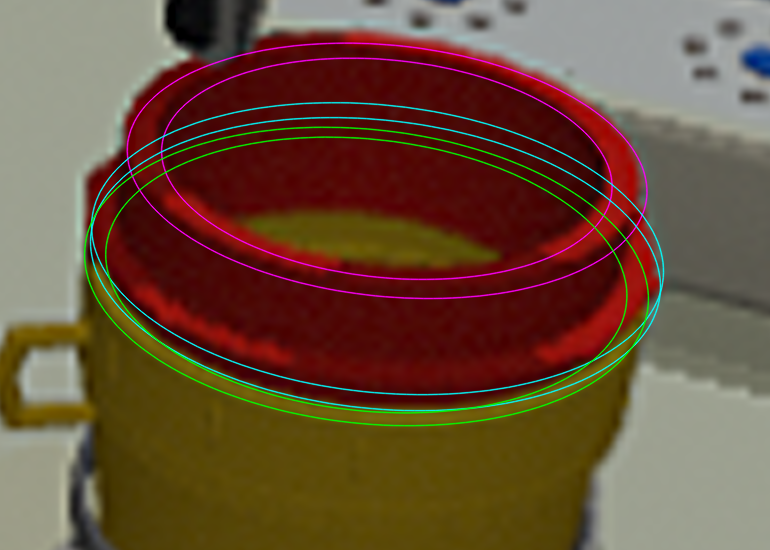

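```bash
python3 -m crank '{"slide":[[0,0,0.003],[0,0,0.0055],[0,0,0.007],[0,0,0.0085],[0,0,0.0095],[0,0,0.0105],[0,0,0.0115],[0,0,0.0115]],"roll":[0,0,0,0,0,0,0,0],"grip":[0,0,0,0,0,0,0,0]}'
```

```text
time_s: 19.15
position: [0.5816, -0.2475, 0.1989]
tool_rot: [[-0.916, 0.402, 0.005], [0.402, 0.916, -0.004], [-0.007, -0.002, -1.0]]
ft_force: [0.2, -1.8, 11.2]
grip_width: -0.0002
```

```bash
python3 -m crank '{"slide":[[0,0,0.0005],[0,0,0.001],[0,0,0.0015],[0,0,0.002],[0,0,0.0025],[0,0,0.003],[0,0,0.003],[0,0,0.003]],"roll":[0,0,0,0,0,0,0,0],"grip":[0,0,0,0,0,0,0,0]}'
```

```text
time_s: 19.95
position: [0.582, -0.2477, 0.1969]
tool_rot: [[-0.916, 0.402, 0.007], [0.402, 0.916, -0.005], [-0.009, -0.002, -1.0]]
ft_force: [-0.6, -1.2, 17.2]
grip_width: -0.0002
```

```bash
python3 -m crank '{"slide":[[0,0,-0.015],[0.01,0,-0.028],[0.05,0,-0.028],[0.09,0,-0.028],[0.12,0,-0.025],[0.1335,0,-0.016],[0.1335,0,-0.01],[0.1335,0,-0.007]],"roll":[0,0,0,0,0,0,0,0],"grip":[0,0,0,0,0,0,0,0]}'
python3 -m crank '{"slide":[[0,0,0.001],[0,0,0.002],[0,0,0.003],[0,0,0.004],[0,0,0.005],[0,0,0.005],[0,0,0.005],[0,0,0.005]],"roll":[0,0,0,0,0,0,0,0],"grip":[0,0,0,0,0,0,0,0]}'
```

```text
time_s: 20.75
position: [0.4577, -0.1924, 0.2008]
tool_rot: [[-0.916, 0.401, -0.001], [0.401, 0.916, 0.0], [0.001, -0.0, -1.0]]
ft_force: [-10.0, 5.2, 16.4]
grip_width: 0.0002
time_s: 21.55
position: [0.4581, -0.1923, 0.1965]
tool_rot: [[-0.916, 0.401, -0.001], [0.401, 0.916, 0.0], [0.001, -0.0, -1.0]]
ft_force: [-9.9, 6.3, 17.6]
grip_width: 0.0001
```

```bash
python3 -m crank '{"slide":[[0,0,-0.015],[0,0.015,-0.028],[-0.03,0.045,-0.028],[-0.06,0.065,-0.025],[-0.0668,0.0668,-0.018],[-0.0668,0.0668,-0.014],[-0.0668,0.0668,-0.012],[-0.0668,0.0668,-0.012]],"roll":[0,0,0,0,0,0,0,0],"grip":[0,0,0,0,0,0,0,0]}'
python3 - <<'E'
from fit import *
p=get_image('side'); s=observe(); print(s['position'],s['ft_force'])
c0=np.array([.519,-.2195,.170]); 
v,r=fit(p,c0,sig=(.0015,.0015,.004)); print(v.round(4),r)
overlay(p,v,'o6')
E
```

```text
time_s: 22.35
position: [0.5457, -0.1586, 0.2068]
tool_rot: [[-0.916, 0.402, -0.001], [0.402, 0.916, 0.0], [0.001, -0.0, -1.0]]
ft_force: [0.6, -0.6, -0.1]
grip_width: 0.0003
[ 0.54589933 -0.15864799  0.20723048] [-0.15891556 -0.25273928 -0.60644125]
[ 0.5182 -0.2192  0.1645 -0.0141 -0.0231] 0.2807024167743608
```

View pics/o6.png

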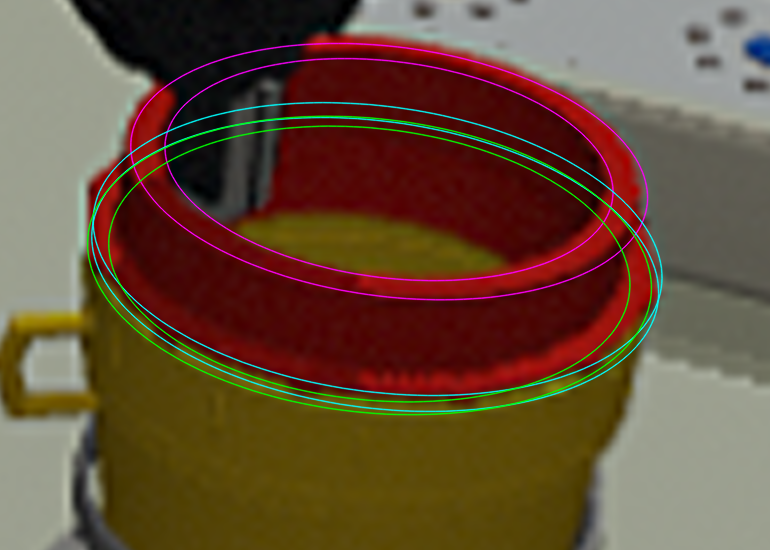

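```bash
python3 -m crank '{"slide":[[0,0,0.003],[0,0,0.005],[0,0,0.0065],[0,0,0.0075],[0,0,0.0085],[0,0,0.0095],[0,0,0.0105],[0,0,0.0105]],"roll":[0,0,0,0,0,0,0,0],"grip":[0,0,0,0,0,0,0,0]}'
```

```text
time_s: 23.2
position: [0.5467, -0.1582, 0.1975]
tool_rot: [[-0.916, 0.401, 0.001], [0.401, 0.916, -0.001], [-0.001, 0.0, -1.0]]
ft_force: [-2.3, 2.1, 7.1]
grip_width: 0.0002
```

```bash
python3 -m crank '{"slide":[[0,0,0.0005],[0,0,0.001],[0,0,0.0015],[0,0,0.002],[0,0,0.0025],[0,0,0.003],[0,0,0.003],[0,0,0.003]],"roll":[0,0,0,0,0,0,0,0],"grip":[0,0,0,0,0,0,0,0]}'
```

```text
time_s: 24.0
position: [0.547, -0.1579, 0.1961]
tool_rot: [[-0.916, 0.401, 0.003], [0.401, 0.916, -0.001], [-0.004, 0.0, -1.0]]
ft_force: [-3.8, 4.4, 17.3]
grip_width: -0.0001
```

```bash
python3 -m crank '{"slide":[[0,0,0.0005],[0,0,0.001],[0,0,0.0015],[0,0,0.002],[0,0,0.002],[0,0,0.002],[0,0,0.002],[0,0,0.002]],"roll":[0,0,0,0,0,0,0,0],"grip":[0,0,0,0,0,0,0,0]}'
```

```text
time_s: 24.8
position: [0.5471, -0.158, 0.196]
tool_rot: [[-0.916, 0.401, 0.005], [0.401, 0.916, -0.002], [-0.006, 0.0, -1.0]]
ft_force: [-8.2, 5.5, 29.9]
grip_width: -0.0002
```

```bash
python3 -m crank '{"slide":[[0,0,-0.015],[0,-0.01,-0.032],[0,-0.05,-0.032],[0,-0.09,-0.032],[0,-0.12,-0.028],[0,-0.1336,-0.02],[0,-0.1336,-0.015],[0,-0.1336,-0.013]],"roll":[0,0,0,0,0,0,0,0],"grip":[0,0,0,0,0,0,0,0]}'
python3 -m crank '{"slide":[[0,0,0.001],[0,0,0.002],[0,0,0.003],[0,0,0.004],[0,0,0.005],[0,0,0.006],[0,0,0.006],[0,0,0.006]],"roll":[0,0,0,0,0,0,0,0],"grip":[0,0,0,0,0,0,0,0]}'
```

```text
time_s: 25.6
position: [0.4931, -0.2797, 0.2036]
tool_rot: [[-0.916, 0.401, -0.001], [0.401, 0.916, 0.001], [0.001, 0.001, -1.0]]
ft_force: [0.4, -1.0, 0.6]
grip_width: -0.0003
time_s: 26.4
position: [0.493, -0.2807, 0.1985]
tool_rot: [[-0.916, 0.401, -0.0], [0.401, 0.916, -0.0], [0.0, -0.0, -1.0]]
ft_force: [0.7, 0.3, 0.3]
grip_width: -0.0003
```

```bash
python3 -m crank '{"slide":[[0,0,0.0005],[0,0,0.001],[0,0,0.0015],[0,0,0.002],[0,0,0.0025],[0,0,0.003],[0,0,0.003],[0,0,0.003]],"roll":[0,0,0,0,0,0,0,0],"grip":[0,0,0,0,0,0,0,0]}'
```

```text
time_s: 27.2
position: [0.493, -0.2807, 0.1965]
tool_rot: [[-0.916, 0.401, 0.001], [0.401, 0.916, -0.001], [-0.001, -0.001, -1.0]]
ft_force: [-2.5, 1.5, 7.8]
grip_width: -0.0
```

```bash
python3 -m crank '{"slide":[[0,0,0.0005],[0,0,0.001],[0,0,0.0015],[0,0,0.002],[0,0,0.002],[0,0,0.002],[0,0,0.002],[0,0,0.002]],"roll":[0,0,0,0,0,0,0,0],"grip":[0,0,0,0,0,0,0,0]}'
python3 - <<'E'
from fit import *
p=get_image('side'); s=observe(); print(s['position'],s['ft_force'])
c0=np.array([.519,-.2195,.166]); 
v,r=fit(p,c0,sig=(.0015,.0015,.004)); print(v.round(4),r)
overlay(p,v,'o7')
E
```

```text
time_s: 28.0
position: [0.4931, -0.2809, 0.196]
tool_rot: [[-0.916, 0.401, 0.002], [0.401, 0.916, -0.003], [-0.003, -0.001, -1.0]]
ft_force: [-6.1, 3.5, 18.3]
grip_width: -0.0001
[ 0.49304461 -0.28086925  0.19605978] [-5.81921981  2.83839276 18.68699779]
[ 0.5181 -0.2193  0.1622  0.0023 -0.0015] 0.1934936085329083
```

View pics/o7.png

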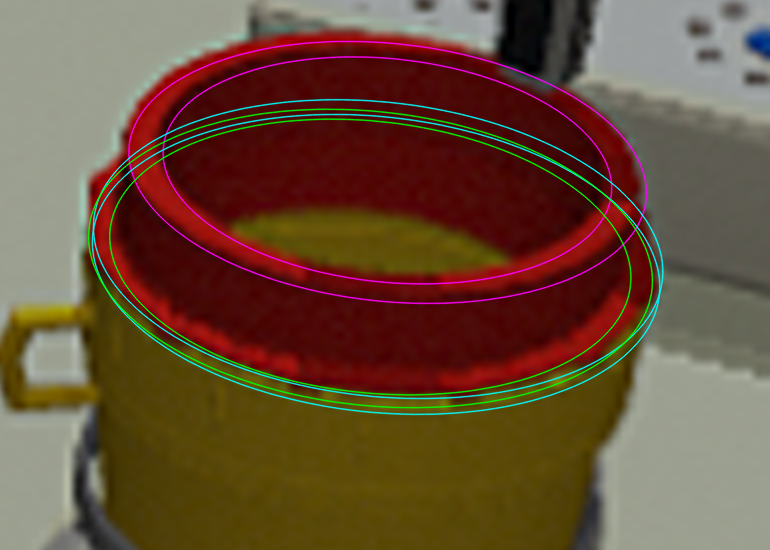

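```bash
python3 -m crank '{"slide":[[0,0,0.0005],[0,0,0.001],[0,0,0.0015],[0,0,0.0015],[0,0,0.0015],[0,0,0.0015],[0,0,0.0015],[0,0,0.0015]],"roll":[0,0,0,0,0,0,0,0],"grip":[0,0,0,0,0,0,0,0]}'
python3 -m crank '{"slide":[[0,0,-0.015],[0,0,-0.03],[-0.02,0.02,-0.03],[-0.05,0.047,-0.03],[-0.065,0.065,-0.03],[-0.0668,0.0668,-0.02],[-0.0668,0.0668,-0.011],[-0.0668,0.0668,-0.008]],"roll":[0,0,0,0,0,0,0,0],"grip":[0,0,0,0,0,0,0,0]}'
```

```text
time_s: 28.85
position: [0.4931, -0.2809, 0.196]
tool_rot: [[-0.916, 0.401, 0.003], [0.401, 0.916, -0.004], [-0.004, -0.002, -1.0]]
ft_force: [-7.5, 5.2, 28.0]
grip_width: -0.0002
time_s: 29.65
position: [0.5797, -0.2464, 0.1983]
tool_rot: [[-0.916, 0.402, -0.003], [0.402, 0.916, 0.001], [0.003, 0.0, -1.0]]
ft_force: [-0.6, -0.5, -0.4]
grip_width: -0.0002
```

```bash
python3 -m crank '{"slide":[[0,0,0.001],[0,0,0.0015],[0,0,0.002],[0,0,0.0025],[0,0,0.003],[0,0,0.0035],[0,0,0.0035],[0,0,0.0035]],"roll":[0,0,0,0,0,0,0,0],"grip":[0,0,0,0,0,0,0,0]}'
```

```text
time_s: 30.45
position: [0.581, -0.2462, 0.1964]
tool_rot: [[-0.916, 0.401, -0.0], [0.401, 0.916, 0.0], [0.0, 0.0, -1.0]]
ft_force: [0.5, -0.3, 0.1]
grip_width: 0.0001
```

```bash
python3 -m crank '{"slide":[[0,0,0.0005],[0,0,0.001],[0,0,0.0015],[0,0,0.002],[0,0,0.0025],[0,0,0.003],[0,0,0.003],[0,0,0.003]],"roll":[0,0,0,0,0,0,0,0],"grip":[0,0,0,0,0,0,0,0]}'
```

```text
time_s: 31.25
position: [0.5811, -0.2463, 0.196]
tool_rot: [[-0.916, 0.401, 0.003], [0.401, 0.916, -0.002], [-0.003, -0.001, -1.0]]
ft_force: [-5.0, 3.2, 15.4]
grip_width: -0.0001
```

```bash
python3 -m crank '{"slide":[[0,0,0.0005],[0,0,0.001],[0,0,0.0015],[0,0,0.002],[0,0,0.002],[0,0,0.002],[0,0,0.002],[0,0,0.002]],"roll":[0,0,0,0,0,0,0,0],"grip":[0,0,0,0,0,0,0,0]}'
python3 -m crank '{"slide":[[0,0,-0.015],[0.01,0,-0.03],[0.05,0,-0.03],[0.09,0,-0.03],[0.12,0,-0.025],[0.1335,0,-0.018],[0.1335,0,-0.012],[0.1335,0,-0.009]],"roll":[0,0,0,0,0,0,0,0],"grip":[0,0,0,0,0,0,0,0]}'
```

```text
time_s: 32.05
position: [0.5812, -0.2464, 0.196]
tool_rot: [[-0.916, 0.401, 0.004], [0.401, 0.916, -0.003], [-0.005, -0.001, -1.0]]
ft_force: [-8.4, 4.6, 24.9]
grip_width: 0.0001
time_s: 32.85
position: [0.4588, -0.1928, 0.2003]
tool_rot: [[-0.916, 0.401, 0.0], [0.401, 0.916, -0.0], [-0.0, -0.0, -1.0]]
ft_force: [0.9, -0.1, 1.0]
grip_width: 0.0004
```

```bash
python3 -m crank '{"slide":[[0,0,0.001],[0,0,0.002],[0,0,0.003],[0,0,0.004],[0,0,0.0045],[0,0,0.005],[0,0,0.0055],[0,0,0.0055]],"roll":[0,0,0,0,0,0,0,0],"grip":[0,0,0,0,0,0,0,0]}'
```

```text
time_s: 33.65
position: [0.4589, -0.1928, 0.1961]
tool_rot: [[-0.916, 0.401, 0.001], [0.401, 0.916, -0.001], [-0.002, -0.0, -1.0]]
ft_force: [-2.7, 2.2, 9.1]
grip_width: -0.0001
```

```bash
python3 -m crank '{"slide":[[0,0,0.0005],[0,0,0.001],[0,0,0.0015],[0,0,0.002],[0,0,0.0025],[0,0,0.003],[0,0,0.003],[0,0,0.003]],"roll":[0,0,0,0,0,0,0,0],"grip":[0,0,0,0,0,0,0,0]}'
```

```text
time_s: 34.45
position: [0.459, -0.1929, 0.1959]
tool_rot: [[-0.916, 0.401, 0.004], [0.401, 0.916, -0.003], [-0.005, -0.001, -1.0]]
ft_force: [-9.6, 5.5, 32.7]
grip_width: -0.0001
```

All four sides came up hard at z = 0.196, so the lid is home. I'll retreat and check.

```bash
python3 -m crank '{"slide":[[0,0,-0.01],[0,0,-0.03],[0,0.02,-0.06],[0.01,0.06,-0.09],[0.02,0.1,-0.1],[0.03,0.14,-0.1],[0.04,0.18,-0.1],[0.05,0.22,-0.1]],"roll":[0,0,0,0,0,0,0,0],"grip":[0,0,0,0,0,0,0,0]}'
python3 -m crank '{"slide":[[0.01,0.04,0],[0.02,0.08,0],[0.03,0.12,0],[0.04,0.16,0],[0.045,0.19,0],[0.05,0.2,0],[0.05,0.2,0],[0.05,0.2,0]],"roll":[0,0,0,0,0,0,0,0],"grip":[0,0,0,0,0,0,0,0]}'
python3 - <<'E'
from fit import *
p=get_image('side'); s=observe(); print(s['position'],s['ft_force'])
c0=np.array([.519,-.2195,.166]); 
v,r=fit(p,c0,sig=(.0015,.0015,.004)); print('side',v.round(4),r)
overlay(p,np.r_[.519,-.2195,.1645,0,0],'o8')
t=shot('top','t9'); v,r=fit(t,c0,sig=(.003,.003,.001)); print('top',v.round(4),r); overlay(t,v,'o9')
for q in(p,t):
    for n,h in(('reagent',.084),('jar',.054),('tip_rack',.049)):
        z=silhouettes(n,q)
        if z: print(n,ray(q,[z[0]['box'][:2]],h/2).round(3))
E
```

```text
time_s: 35.25
position: [0.5012, 0.0306, 0.2921]
tool_rot: [[-0.916, 0.401, 0.0], [0.401, 0.916, -0.0], [-0.0, 0.0, -1.0]]
ft_force: [-0.0, -1.0, 0.3]
grip_width: 0.0001
time_s: 36.05
position: [0.5355, 0.2313, 0.2919]
tool_rot: [[-0.916, 0.402, -0.0], [0.402, 0.916, -0.0], [0.0, -0.0, -1.0]]
ft_force: [-0.3, -0.6, 0.3]
grip_width: 0.0002
[0.53553833 0.2309829  0.29207455] [ 0.01218397 -0.03560078  0.06555827]
side [ 0.5181 -0.2194  0.1629 -0.003  -0.0161] 0.2179296115734517
top [ 0.5183 -0.2214  0.1644  0.0202 -0.0062] 0.2753007993816234
reagent [[0.695 0.121 0.042]]
jar [[ 0.682 -0.076  0.027]]
tip_rack [[0.564 0.005 0.024]]
reagent [[0.69  0.112 0.042]]
jar [[ 0.692 -0.084  0.027]]
tip_rack [[ 0.563 -0.006  0.024]]
```

View pics/o8.png

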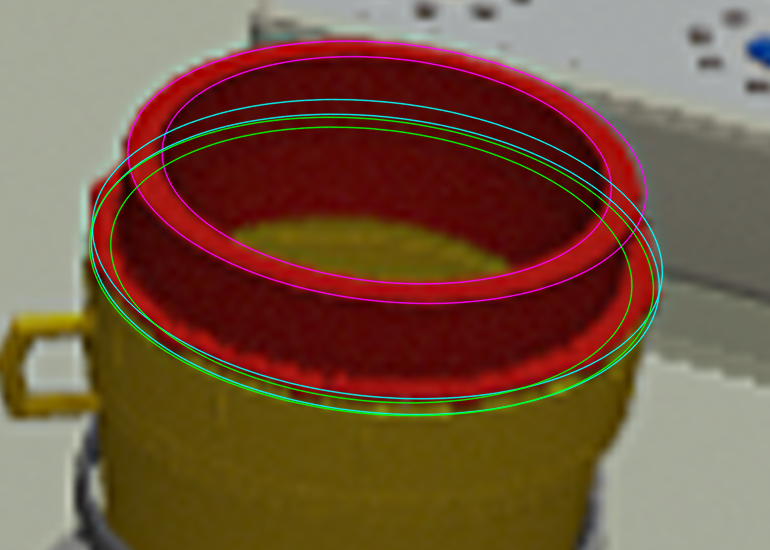

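View pics/o9.png

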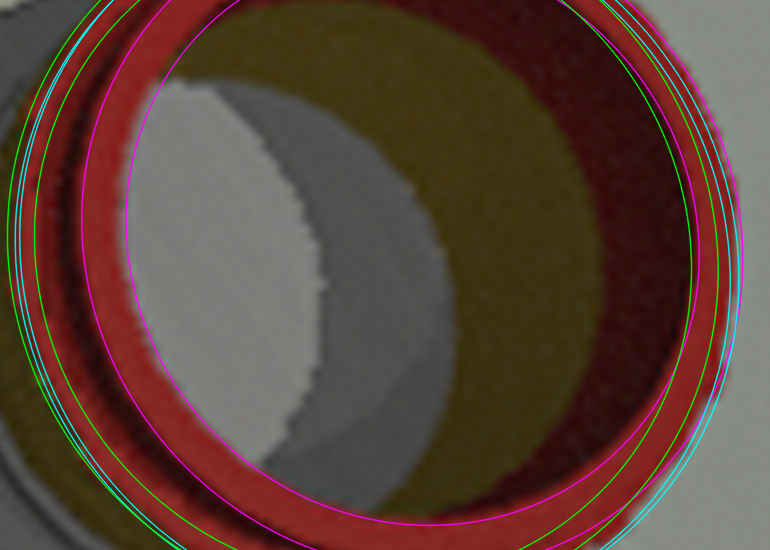

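```bash
python3 -m crank '{"slide":[[-0.013,-0.028,0],[-0.033,-0.07,0],[-0.053,-0.113,0],[-0.073,-0.156,0],[-0.093,-0.199,0],[-0.113,-0.242,0],[-0.133,-0.284,0],[-0.15,-0.32,0.02]],"roll":[0,0,0,0,0,0,0,0],"grip":[0,0,0,0,0,0,0,0]}'
python3 -m crank '{"slide":[[-0.012,-0.028,0.02],[-0.015,-0.033,0.04],[-0.015,-0.033,0.06],[-0.015,-0.033,0.07],[-0.015,-0.033,0.073],[-0.015,-0.033,0.075],[-0.015,-0.033,0.076],[-0.015,-0.033,0.077]],"roll":[0,0,0,0,0,0,0,0],"grip":[0,0,0,0,0,0,0,0]}'
```

```text
time_s: 37.25
position: [0.5451, -0.124, 0.274]
tool_rot: [[-0.916, 0.402, 0.005], [0.402, 0.916, -0.002], [-0.005, -0.0, -1.0]]
ft_force: [0.4, 0.4, -0.1]
grip_width: -0.0001
time_s: 38.05
position: [0.5455, -0.1573, 0.1961]
tool_rot: [[-0.916, 0.401, 0.002], [0.401, 0.916, -0.001], [-0.002, -0.0, -1.0]]
ft_force: [-3.2, 2.1, 10.1]
grip_width: 0.0001
```

```bash
python3 -m crank '{"slide":[[0,0,0.0005],[0,0,0.001],[0,0,0.0015],[0,0,0.002],[0,0,0.0025],[0,0,0.0025],[0,0,0.0025],[0,0,0.0025]],"roll":[0,0,0,0,0,0,0,0],"grip":[0,0,0,0,0,0,0,0]}'
python3 -m crank '{"slide":[[0,0,-0.015],[0,-0.01,-0.03],[-0.03,-0.04,-0.03],[-0.06,-0.065,-0.026],[-0.0668,-0.0668,-0.016],[-0.0668,-0.0668,-0.008],[-0.0668,-0.0668,-0.004],[-0.0668,-0.0668,-0.002]],"roll":[0,0,0,0,0,0,0,0],"grip":[0,0,0,0,0,0,0,0]}'
```

```text
time_s: 38.85
position: [0.5455, -0.1573, 0.196]
tool_rot: [[-0.916, 0.401, 0.004], [0.401, 0.916, -0.002], [-0.005, -0.0, -1.0]]
ft_force: [-5.9, 3.9, 20.1]
grip_width: 0.0
time_s: 39.65
position: [0.5792, -0.2445, 0.196]
tool_rot: [[-0.916, 0.4, 0.001], [0.4, 0.916, -0.002], [-0.001, -0.001, -1.0]]
ft_force: [-5.3, 1.6, 15.7]
grip_width: -0.0003
```

```bash
python3 -m crank '{"slide":[[0,0,-0.01],[0,0,-0.03],[0,0.01,-0.06],[0.01,0.04,-0.09],[0.02,0.08,-0.1],[0.03,0.12,-0.1],[0.035,0.14,-0.1],[0.035,0.14,-0.1]],"roll":[0,0,0,0,0,0,0,0],"grip":[0,0,0,0,0,0,0,0]}'
python3 -m crank '{"slide":[[0.01,0.04,0],[0.02,0.08,0],[0.03,0.12,0],[0.04,0.15,0],[0.045,0.16,0],[0.045,0.16,0],[0.045,0.16,0],[0.045,0.16,0]],"roll":[0,0,0,0,0,0,0,0],"grip":[0,0,0,0,0,0,0,0]}'
python3 - <<'E'
from fit import *
p=shot('side','s10'); s=observe(); print(s['time_s'],s['position'],s['ft_force'])
close_job()
E
```

```text
time_s: 40.45
position: [0.6034, -0.0994, 0.2955]
tool_rot: [[-0.918, 0.397, 0.001], [0.397, 0.918, 0.0], [-0.001, 0.001, -1.0]]
ft_force: [-0.2, -0.9, 0.0]
grip_width: -0.0001
time_s: 41.25
position: [0.6266, 0.0599, 0.2945]
tool_rot: [[-0.915, 0.403, 0.0], [0.403, 0.915, -0.0], [-0.0, -0.0, -1.0]]
ft_force: [0.7, -0.2, -0.3]
grip_width: -0.0001
41.3 [0.62656178 0.05998677 0.29450619] [ 0.39205244 -0.42548865  0.91595137]
the job is handed in; nothing more can be done
```

View pics/s10.png

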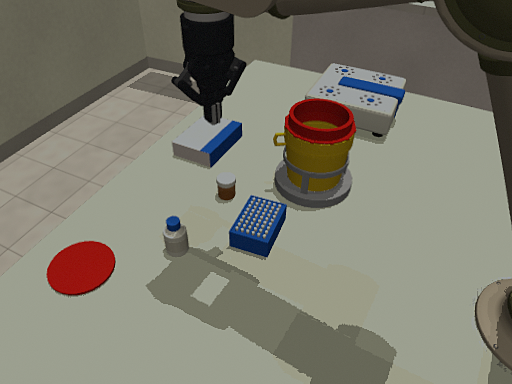

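The lid is home in the tub as far as my checks can tell, and I handed the job in at 41.3 s; no verdict is reported.

**What I did:** I gripped the lid's wall from above, set it level on the ribs and let go (centre about 13 mm above the rim, nearly level). I then pressed it down with shut fingers on four sides, working across to the opposite side each time.

**Touch checks:** All four sides came to a hard stop at the same fingertip height, 0.196 m, with no further movement under 25–33 N. The largest reading was about 35 N in total at the wrist, against the 38 N limit. I touched two sides again at 16–20 N and they were still at 0.196 m. In the final picture the flange lies on the rim, the arm is clear, and the rack, bottle and jar sit where they did at the start.

**Checks that disagreed:**
- **Rim height:** the hard stop puts the rim about 3 mm higher than the camera fit did (0.1635 m). The total travel from resting to stop, about 12–13 mm, matches the 13 mm expected, so I trusted the touch.
- **Tilt:** the last camera fits gave a tilt of about 0.016 rad (side) and 0.021 rad (top), over the 0.015 rad limit. They pointed in different directions, and I judged them too coarse to outweigh the equal stop heights.

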